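# Feed a relay module through the station's swinging flap

## Robot

A 6-joint arm with a two-finger parallel gripper is mounted at the origin on the work surface. World frame = base frame: x ahead of the robot, y to its left, z up, the work surface at z = 0. Lengths are in m, angles in degrees, forces in N, time in s.
With the tool pointing down it reaches from about 0.3 to 0.75 m from the base axis. Payload 8.5 kg.
Tool frame: the origin (TCP) lies midway between the tips of the shut fingers; the grasp point (between the pads) lies env.tcp_to_grasp behind it (env.tcp_to_grasp is the distance from the TCP to the grasp point, in m); z points along the fingers, y is the line along which they close (so a half turn about z gives the same grasp; the last joint's range is limited). The gripper opens to 85 mm and grips with 20 to 120 N. Pads are 22 mm wide; open, the fingers measure 114 mm over their backs; the gripper's body (76 mm by 85 mm) begins 54 mm behind the grasp point. The pads swing forward as they close: fully open they stand 13 mm farther back than shut.
Start: joints at [56.992, 21.807, 74.336, -0, 83.858, -12.336], TCP at [0.194, 0.515, 0.231] pointing down, gripper open.
Joint ranges: [-178.18, 178.18], [-50.72, 133.34], [12.68, 142.11], [-81.47, 261.47], [9.98, 163.14], [-165.26, 165.26]. Speed limits (degrees/s): [136.94, 136.94, 180, 180, 180, 180].

## Interface

Orientations are given as a 3x3 rotation matrix whose columns are the frame's x, y, z axes.
In Python, from rig import observe, optics, job, env gives the robot as it stands. The module is installed in compiled form; this text tells all that it offers.
- The arm moves only by the shell command python3 -m jog 'ROWS' [FORCE]. ROWS is JSON, a list of rows, each a list of 7 numbers: the turn, a rotation vector about the tool's x, y, z in rad, then the shift along the tool's x, y, z in m, then the opening in per cent of the stroke, from 0 (shut) to 100 (fully open). A call has 1 to 10 rows; each row shifts and turns the commanded pose from where the row before left it, along the tool's axes as they then stand; what a row does not reach is not made up. A row lasts 1/8 s, in which the tool goes at most 62.5 mm and 10.7 degrees, less where a joint would pass 70% of its speed; a pose out of reach is approached as far as the arm can. A call is refused whole if a number of a shift passes 0.0625 or a number of a turn 0.188, either way. A call with a gripper value outside its range is refused whole. The fingers move at their own pace and stop on an object; FORCE is the grip in N (left out, the last holds). Time passes only in rows, so rows that do not move let the fingers close. It gives the time, the measured TCP pose, the force, the opening and the grip force at its end, in the units of the state.
- observe(): the state, without advancing time (a new reading comes with each control period).
- optics.get_image(name): name is "side" or "top" or "wrist"; returns a dict with "pixels" (384x512x3 uint8, red, green, blue), "mtx" (3x3 intrinsics, pixels), "dist_coeffs" ([k1, k2, p1, p2, k3] as OpenCV has them; the pictures are not rectified), "rvec" (rotation vector, rad) and "tvec" (3), from world to camera coordinates, as OpenCV has them. Camera axes: x right, y down, z forward; pixel columns grow to the right and rows downward; lengths in m; the calibration is good to about 2 mm. A picture is of the moment at which its call begins. There is no depth.
- job.close_job(): hands the job in; it is judged then, once.
The state is a dict: "time_s": time; "q": joint angles; "qvel": joint speeds; "joint_efforts": joint torques, N m; "position": TCP position; "tool_rot": TCP orientation; "ft_force": force on the tool from outside, world axes, zero at the start; "wrist_torque": the same for the moment, N m; "grip_width": finger opening in m; "gripper_force": force on a finger pad.
Only numpy, scipy, OpenCV 4.12 (cv2) and the standard library are available. Lean on these libraries where they do the work, as an engineer would, in place of code of your own. Each camera call takes 0.05 s, during which the arm holds its last target. There are 200 camera calls.

## Task

With the fingertips, push the blue relay module steadily along its track, so that it nudges the hanging flap open, until it stands far enough into the tray for the flap to swing down behind it; then draw the fingers back out so that the flap falls fully shut behind it. Only push: do not grip, lift, tip or flick the module, and leave the grey module, the screwdriver, the parts bin and the blue case where they are.

Things in the scene. Friction and masses are not known exactly. Their poses are not given: they have to be found in the camera images.
- station: Fixed grey infeed station, 360 x 168 mm. Origin: on the bench, on the track's centre line, straight below the closed flap; x is the feed direction (roughly to the robot's right, across in front of it), z up. 6 mm base plate from x = -190 to +170 mm; on it two guide rails (6 mm wide, tops 14 mm above the bench, 47 mm apart inside) from x = -170 to +160 mm, one at each side of the module.
- portal (a point): Middle of the underside of the portal's cross bar, 175 mm above the bench at the station's x = 0 (bar 20 mm deep in x, 14 mm tall, top at 189 mm). Its two posts, 24 mm thick in x, have inner faces 66 mm to either side (y). The flap hangs in this portal; the space above the track in front of it is open.
- tray (a point): Middle of the receiving tray behind the flap, on top of the base plate (6 mm above the bench), at the station's x = 90 mm. The tray is open above, with sides 41 mm high at y = +-80 mm and an end stop whose face is at the station's x = 164 mm.
- module: The blue relay module to be fed: a loose block 70 mm long (its x, along the track), 40 mm wide, 40 mm tall, about 0.2 kg, blue top with a white label and black strips with brass screws. Origin at the centre of its underside, z up. It stands on the base plate (6 mm above the bench) between the rails, in front of the flap, its x along the station's x.
- flap (a joint): Angle of the flap in rad: 0 hanging shut, growing as its lower edge swings along the station's +x into the tray (to 1.4). Hinge 165 mm above the bench at the station's x = 0; 0.15 kg; swings freely that way only, never to -x, and falls shut by gravity within about 1 s when nothing is under it.
- flap_edge (a point): Middle of the lower edge of the flap: a clear panel with a yellow rim, 120 mm wide, 124 mm high, about 5 mm thick. The edge is 37 mm above the bench when shut, 128 mm from the hinge. Its edge swings low over the base plate: it falls shut behind the module only once the module's rear face is about 50 mm or more past the closed flap's plane; before that it rests on the module's top.
- spare: Bystander: a grey relay module of the same size as the blue one, standing on the bench near the station; origin at the centre of its underside.
- driver: Bystander: a screwdriver with blue handle, about 190 mm long, lying on the bench along its x; leave it.
- bin: Bystander: an open grey parts bin, 110 x 90 mm, 60 mm tall; origin at the centre of its underside.
- case: Bystander: a shut blue case, 120 x 90 mm, 45 mm tall; origin at the centre of its underside.
Mind the look-alikes: they are no part of the job. Several things have the shape of the module; the one meant has the colours described above.

How it is judged (in metres and radians):
On the way, in this order (a step that is already met when the one before it is completed fails the run):
1. the module, pushed along the track, has swung the flap open (0.15 rad or more) (value of joint flap above 0.15 rad and x of module in the frame of station between -0.032 and 0.06 m), for 0.05 s.
2. the whole module is behind the flap and out of its swing, flat on the base plate (x of module in the frame of station between 0.078 and 0.135 m and height (world z) of module below 0.012 m and angle between module's own z axis and vertical below 0.1 rad), for 0.1 s.
At the end, for the whole second after the job is handed in: The blue module stands upright (within 0.1 rad) and at rest on the base plate, wholly behind the flap (its centre 78 to 135 mm past the flap's plane), and the flap hangs shut (under 0.05 rad) (all of step 2 and value of joint flap below 0.05 rad and linear speed of module below 0.02 m/s); the robot touches nothing.
It fails at once if the module is lifted (its underside rises 12 mm or more off the base plate) (height (world z) of module above 0.018 m).
It fails at once if the module is tipped by more than 0.3 rad (angle between module's own z axis and vertical above 0.3 rad).
It fails at once if the module is flicked (faster than 0.5 m/s) (linear speed of module above 0.5 m/s).
It fails at once if the grey module, screwdriver, parts bin or blue case is disturbed (moved more than 25 mm) (distance of any of spare, driver, bin, case from where it was at the start of the episode above 0.025 m).
It also fails if it takes over 38 s, if anything falls off the work surface, if the arm or the gripper's body presses on something with over 40 N, if the wrist force passes 120 N, or if a joint passes its speed limit or range.

## Working session

There is one attempt and no reset: what is moved stays moved. The work goes in short steps, Python scripts to look and compute and a shell command to move; the robot and the scene stay as the last step left them, time stands still between calls to the robot, and variables do not carry over. Pictures are saved under pics/ and viewed, at most 10 in all, crops included, and the job is handed in when it is done.

```bash
mkdir -p pics; python3 - <<'E'
from rig import observe,optics,env
import cv2
for n in("top","side"):
    d=optics.get_image(n);cv2.imwrite(f"pics/{n}0.png",cv2.resize(d["pixels"][:,:,::-1],(800,600)))
o=observe();print(o["time_s"],o["position"],o["tool_rot"],o["grip_width"],env.tcp_to_grasp)
E
```

```text
0.1 [0.19403799 0.51434783 0.2307605 ] [[-9.35604167e-01  3.53050037e-01 -7.16526967e-04]
 [ 3.53050666e-01  9.35603492e-01 -1.15476950e-03]
 [ 2.62693717e-04 -1.33337748e-03 -9.99999077e-01]] 0.08543063950416038 0.0187
```

View pics/top0.png

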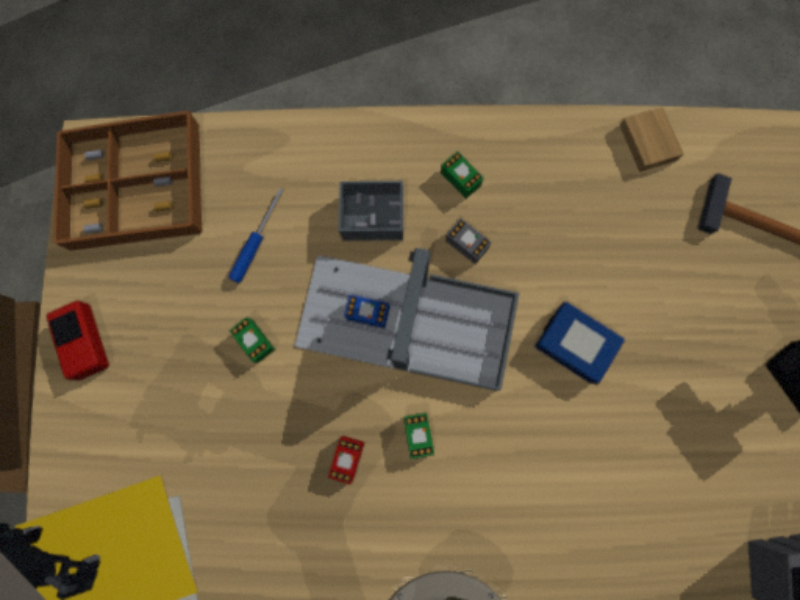

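View pics/side0.png

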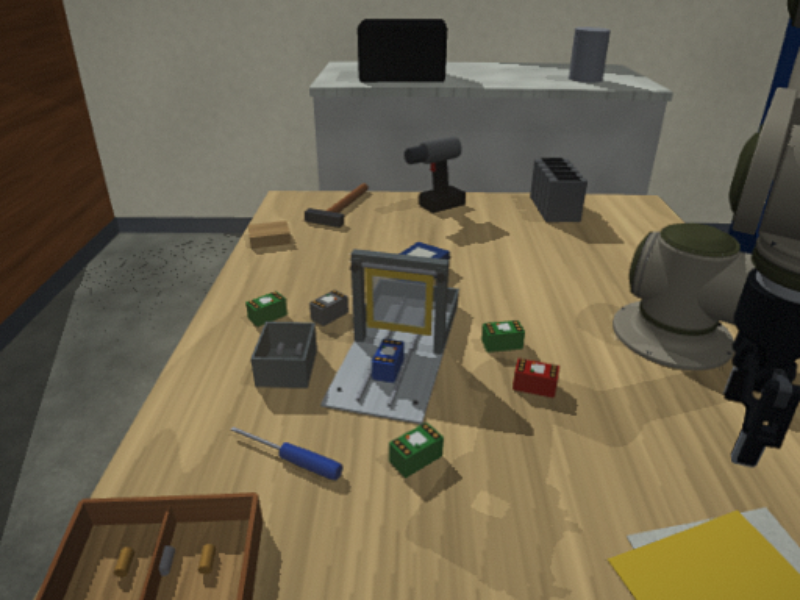

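The thing could be the blue module on the track (top 367,310), the grey one (468,240), the green ones (462,174; 250,340; 419,436) or the red one (346,460). The description picks the blue one at (367,310). I'll check it in a close crop.

```bash
cat >h.py <<'E'
import numpy as np,cv2
from rig import optics
def ray(d,uv,z):
    uv=np.array(uv,float).reshape(-1,1,2)
    n=cv2.undistortPoints(uv,d["mtx"],np.array(d["dist_coeffs"]))[:,0]
    R=cv2.Rodrigues(np.array(d["rvec"],float))[0];c=-R.T@np.ravel(d["tvec"])
    w=np.c_[n,np.ones(len(n))]@R
    return c+w*((z-c[2])/w[:,2:])
def proj(d,P): return cv2.projectPoints(np.array(P,float),np.array(d["rvec"],float),np.array(d["tvec"],float),d["mtx"],np.array(d["dist_coeffs"]))[0][:,0]
E
python3 - <<'E'
from h import *
d=optics.get_image("top")
cv2.imwrite("pics/c.png",cv2.resize(d["pixels"][154:258,184:340,::-1],None,fx=5,fy=5,interpolation=cv2.INTER_CUBIC))
E
```

```text
(no output)
```

View pics/c.png

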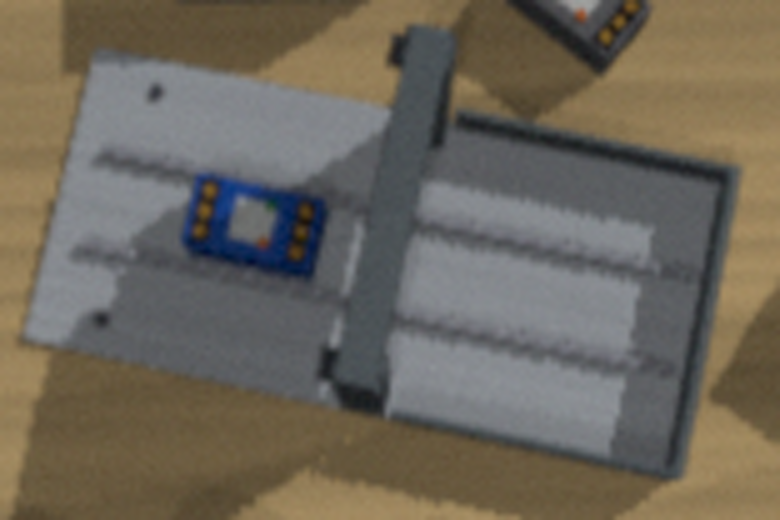

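The crop confirms the blue module at (255,225): blue top, white label, brass screws, between the rails. The base corners are at (95,50) and (23,342), and the tray end is on the right.

```bash
python3 - <<'E'
from h import *
from scipy.optimize import least_squares
from rig import observe
d=optics.get_image("top")
f=lambda L:[(184+(u-2)/5,154+(v-2)/5) for u,v in L]
S=[(-.19,.084,.006),(-.19,-.084,.006),(.17,.084,.044),(.17,-.084,.044)]
px=np.array(f([(95,50),(23,342),(738,165),(680,475)]))
def T(p,S):
    c,s=np.cos(p[2]),np.sin(p[2]);S=np.array(S)
    return np.c_[p[0]+c*S[:,0]-s*S[:,1],p[1]+s*S[:,0]+c*S[:,1],S[:,2]]
r=least_squares(lambda p:(proj(d,T(p,S))-px).ravel(),[.5,0,-1.7])
p=r.x;print(p,np.degrees(p[2]),r.fun.round(1))
m=ray(d,f([(200,173),(327,200),(314,265),(185,240)]),.046)
print(m.round(3),m.mean(0))
b=ray(d,f([(433,27),(362,385)]),.189);print("bar",b)
c,s=np.cos(p[2]),np.sin(p[2])
loc=lambda P:np.c_[(P[:,:2]-p[:2])@[c,s],(P[:,:2]-p[:2])@[-s,c]]
print("mod",loc(m),loc(m).mean(0),"bar",loc(b))
for x in(-.22,-.18,-.1,.09):print(x,T(p,[(x,0,.03)]))
a=ray(d,[(468/1.5625,240/1.5625),(371/1.5625,210/1.5625),(250/1.5625,340/1.5625)],.04);print(a,loc(a))
o=observe();print(o["position"])
E
```

```text
[ 0.52996512  0.05240283 -1.78745339] -102.41353541072222 [-0.7 -0.3 -0.6 -0.1  0.5 -0.3  0.7  0.6]
[[0.573 0.154 0.046]
 [0.558 0.087 0.046]
 [0.523 0.094 0.046]
 [0.537 0.161 0.046]] [0.54796638 0.12391802 0.046     ]
bar [[0.61104798 0.03258266 0.189     ]
 [0.44886627 0.0659473  0.189     ]]
mod [[-0.10834965  0.02035687]
 [-0.03953768  0.019909  ]
 [-0.03888636 -0.01522132]
 [-0.10807804 -0.01621623]] [-0.07371293  0.00220708] bar [[ 0.00192674  0.08344794]
 [ 0.00420568 -0.08211448]]
-0.22 [[0.57725765 0.26725957 0.03      ]]
-0.18 [[0.56865901 0.22819471 0.03      ]]
-0.1 [[0.55146172 0.15006499 0.03      ]]
0.09 [[ 0.51061817 -0.0354931   0.03      ]]
[[ 0.66711701 -0.0495657   0.04      ]
 [ 0.72389253  0.11807758  0.04      ]
 [ 0.49688824  0.32344878  0.04      ]] [[ 0.07010167  0.15586526]
 [-0.10582718  0.17527585]
 [-0.2575989  -0.09056927]]
[0.19407466 0.51443712 0.23094342]
```

```bash
cat >g.py <<'E'
from h import *
from rig import observe
from scipy.spatial.transform import Rotation as Ro
P=np.array([.530,.0524,0]);A=np.radians(-102.4)
Rs=Ro.from_euler('z',A).as_matrix()
def st(target=None,tilt=0):
    o=observe();R=np.array(o["tool_rot"]);p=np.array(o["position"])
    print("t",o["time_s"],"tcp station",(Rs.T@(p-P)).round(4),"F",(Rs.T@np.array(o["ft_force"])).round(1),"q",np.round(o["q"],1),"grip",round(o["grip_width"],3))
    s,c=np.sin(tilt),np.cos(tilt)
    G=Rs@np.array([[-c,0,s],[0,1,0],[-s,0,-c]])
    print("turn (tool)",Ro.from_matrix(R.T@G).as_rotvec().round(3))
    if target is not None: print("shift tool now",(R.T@(Rs@np.array(target)+P-p)).round(4),"shift after turn",(G.T@(Rs@np.array(target)+P-p)).round(4))
E
python3 -m jog '[[0,0,0,-0.0567,-0.0207,-0.0063,0],[0,0,0,-0.0567,-0.0207,-0.0063,0],[0,0,0,-0.0567,-0.0207,-0.0063,0],[0,0,0,-0.0567,-0.0207,-0.0063,0],[0,0,0,-0.0567,-0.0207,-0.0063,0],[0,0,0,-0.0567,-0.0207,-0.0063,0],[0,0,0,-0.0567,-0.0207,-0.0063,0],[0,0,0,-0.0567,-0.0207,-0.0063,0],[0,0,0,0,0,0,0]]'
python3 - <<'E'
from g import *
st([-.135,0,.25],np.radians(60))
d=optics.get_image("wrist");o=observe();R=cv2.Rodrigues(np.array(d["rvec"],float))[0]
c=-R.T@np.ravel(d["tvec"]);print("cam in tool",np.array(o["tool_rot"]).T@(c-o["position"]))
E
```

```text
time_s: 1.32
position: [0.5626, 0.1965, 0.2809]
tool_rot: [[-0.934, 0.357, -0.0], [0.357, 0.934, -0.001], [0.0, -0.001, -1.0]]
ft_force: [-0.4, 0.9, -0.4]
grip_width: 0.0003
gripper_force: 0.0
t 1.325 tcp station [-0.1478  0.0009  0.2809] F [-0.8 -0.6 -0.4] q [  7.9  25.   61.   -0.   94.  -61.2] grip 0.0
turn (tool) [ 0.739 -0.858  1.281]
shift tool now [-0.001  -0.0127  0.0309] shift after turn [ 0.0203 -0.0009  0.0265]
cam in tool [ 0.07806484  0.00020054 -0.14219914]
```

```bash
python3 -m jog '[[0,0,0.178,0,0,0,0],[0,0,0.178,0,0,0,0],[0,0,0.178,0,0,0,0],[0,0,0.178,0,0,0,0],[0,0,0.178,0,0,0,0],[0,0,0.178,0,0,0,0],[0,0,0.178,0,0,0,0],[0,0,0.178,0,0,0,0],[0,0,0,0,0,0,0]]'
python3 -m jog '[[0,-0.15,0,0,0,0,0],[0,-0.15,0,0,0,0,0],[0,-0.15,0,0,0,0,0],[0,-0.15,0,0,0,0,0],[0,-0.15,0,0,0,0,0],[0,-0.15,0,0,0,0,0],[0,0,0,0,0,0,0]]'
python3 - <<'E'
from g import *
st([-.135,0,.12],.9)
d=optics.get_image("side");cv2.imwrite("pics/s1.png",cv2.resize(d["pixels"][:,:,::-1],(800,600)))
E
```

```text
time_s: 2.5
position: [0.5592, 0.2005, 0.2818]
tool_rot: [[0.209, 0.978, -0.0], [0.978, -0.209, 0.0], [0.0, -0.0, -1.0]]
ft_force: [-0.2, -0.1, -0.6]
grip_width: 0.0002
gripper_force: 0.0
time_s: 3.38
position: [0.5597, 0.201, 0.2794]
tool_rot: [[0.124, 0.978, -0.167], [0.608, -0.208, -0.766], [-0.784, -0.006, -0.621]]
ft_force: [0.6, -0.1, -0.2]
grip_width: 0.0
gripper_force: 0.0
t 3.375 tcp station [-0.1515 -0.003   0.2794] F [-0.   0.6 -0.2] q [ 24.1  41.9  46.1 -46.3 119.1  22.5] grip 0.0
turn (tool) [0.002 0.001 0.009]
shift tool now [0.1147 0.0038 0.1119] shift after turn [0.1146 0.003  0.1121]
```

View pics/s1.png

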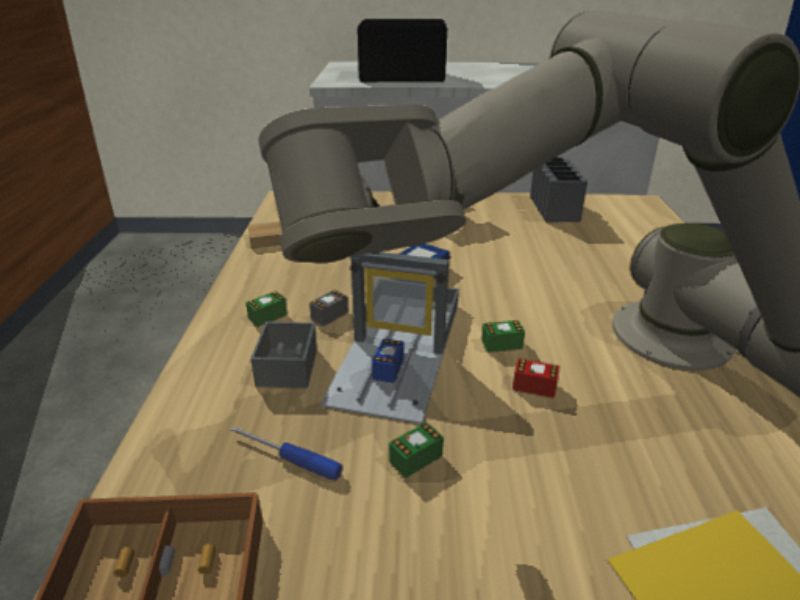

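The arm is tilted above the infeed and clear of everything. The module (387,360) has not moved. I'll lower it in stages.

```bash
python3 -m jog '[[0,0,0.009,0.023,0.0006,0.0224,0],[0,0,0,0.023,0.0006,0.0224,0],[0,0,0,0.023,0.0006,0.0224,0],[0,0,0,0.023,0.0006,0.0224,0],[0,0,0,0.023,0.0006,0.0224,0],[0,0,0,0,0,0,0],[0,0,0,0,0,0,0]]'
python3 - <<'E'
from g import *
st([-.132,0,.022],.9)
d=optics.get_image("side");cv2.imwrite("pics/s2.png",cv2.resize(d["pixels"][:,:,::-1],(800,600)))
E
```

```text
time_s: 4.3
position: [0.561, 0.1829, 0.1241]
tool_rot: [[0.143, 0.976, -0.165], [0.607, -0.218, -0.764], [-0.781, 0.009, -0.624]]
ft_force: [-0.4, 0.4, -0.1]
grip_width: 0.0005
gripper_force: 0.0
t 4.3 tcp station [-0.1341  0.0022  0.1241] F [-0.3 -0.5 -0.1] q [ 22.7  48.1  59.5 -41.3 103.7  37. ] grip 0.0
turn (tool) [ 0.003 -0.003 -0.01 ]
shift tool now [ 0.0785 -0.0032  0.0653] shift after turn [ 0.0787 -0.0022  0.0651]
```

View pics/s2.png

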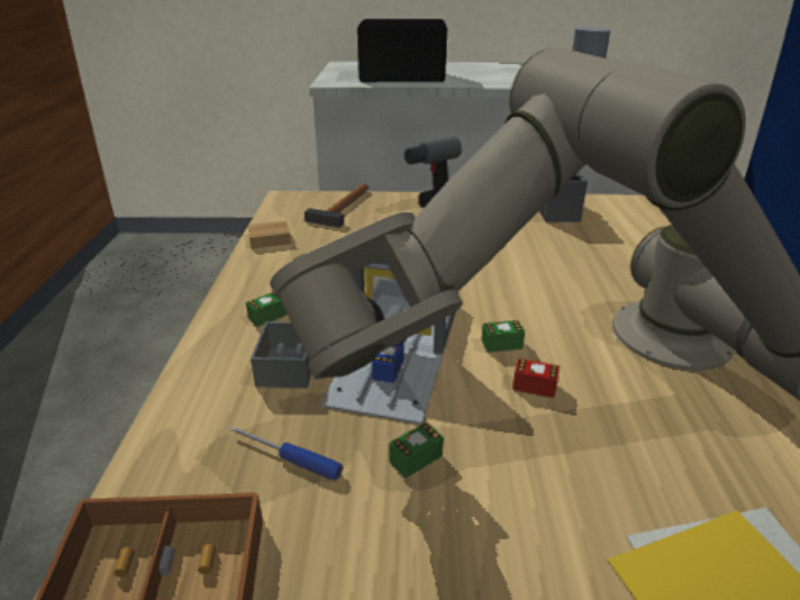

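Still clear. The wrist housing (330,310) hangs well behind the portal. Next is down to track height.

```bash
python3 -m jog '[[0,0,-0.01,0.0157,-0.0005,0.0131,0],[0,0,0,0.0157,-0.0005,0.0131,0],[0,0,0,0.0157,-0.0005,0.0131,0],[0,0,0,0.0157,-0.0005,0.0131,0],[0,0,0,0.0157,-0.0005,0.0131,0],[0,0,0,0,0,0,0],[0,0,0,0,0,0,0]]'
python3 - <<'E'
from g import *
st([-.05,0,.022],.9)
for n in("wrist","top"):
    d=optics.get_image(n);cv2.imwrite(f"pics/{n}3.png",d["pixels"][:,:,::-1])
a=cv2.imread("pics/wrist3.png");b=cv2.imread("pics/top3.png")[110:302,170:426]
cv2.imwrite("pics/m3.png",cv2.resize(cv2.vconcat([a[::1],cv2.resize(b,(512,384))]),(400*1,600)))
E
```

```text
time_s: 5.22
position: [0.5578, 0.181, 0.0203]
tool_rot: [[0.132, 0.977, -0.166], [0.608, -0.212, -0.765], [-0.783, 0.0, -0.622]]
ft_force: [-0.3, -0.5, 0.7]
grip_width: 0.0001
gripper_force: 0.0
t 5.225 tcp station [-0.1315 -0.0004  0.0203] F [ 0.5 -0.1  0.7] q [ 22.7  55.   63.4 -40.2  95.6  43.5] grip 0.0
turn (tool) [ 0.002 -0.     0.002]
shift tool now [-0.052   0.0002  0.0628] shift after turn [-0.052   0.0004  0.0628]
```

View pics/m3.png

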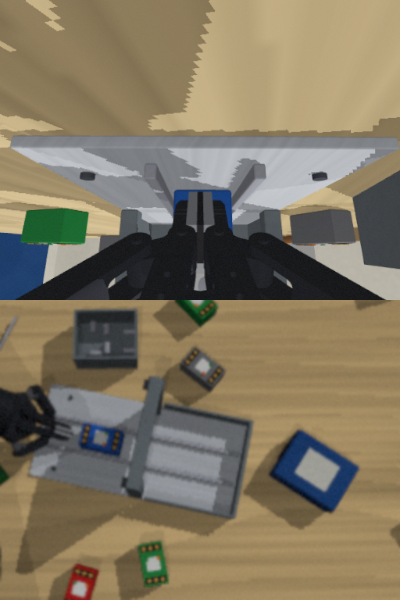

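The wrist view shows the tips centred behind the blue module, between the rails. The top view agrees: fingers at (60,430), module at (100,437). Start pushing.

```bash
python3 -m jog '[[0,0,0,-0.009,0,0.008,0],[0,0,0,-0.0075,0,0.0094,0],[0,0,0,-0.0075,0,0.0094,0],[0,0,0,-0.0075,0,0.0094,0],[0,0,0,-0.0075,0,0.0094,0],[0,0,0,-0.0075,0,0.0094,0],[0,0,0,-0.0075,0,0.0094,0],[0,0,0,-0.0075,0,0.0094,0],[0,0,0,0,0,0,0]]'
python3 - <<'E'
from g import *
st([.058,0,.022],.9)
d=optics.get_image("top");a=d["pixels"][154:258,184:340,::-1]
e=optics.get_image("side");b=e["pixels"][150:280,190:320,::-1]
cv2.imwrite("pics/m4.png",cv2.vconcat([cv2.resize(a,(450,300),interpolation=2),cv2.resize(b,(450,300),interpolation=2)]))
E
```

```text
time_s: 6.45
position: [0.5367, 0.086, 0.022]
tool_rot: [[0.131, 0.977, -0.168], [0.607, -0.213, -0.765], [-0.784, -0.002, -0.621]]
ft_force: [0.0, 0.3, 0.2]
grip_width: -0.0002
gripper_force: 0.0
t 6.45 tcp station [-0.0343 -0.0006  0.022 ] F [-0.3 -0.   0.2] q [ 15.5  50.3  76.1 -44.   85.8  44.4] grip -0.0
turn (tool) [0.    0.001 0.002]
shift tool now [-0.0573  0.0005  0.0723] shift after turn [-0.0573  0.0006  0.0723]
```

View pics/m4.png

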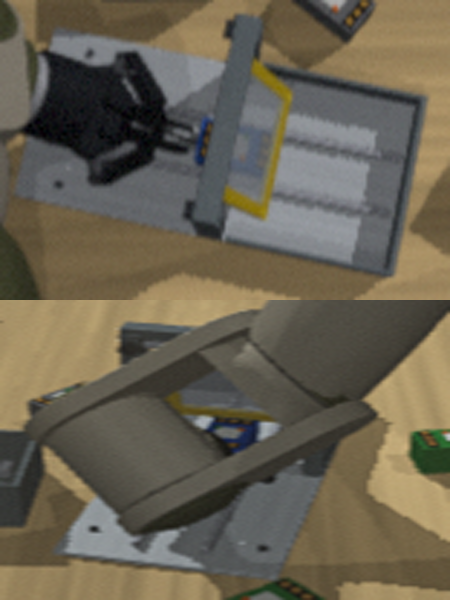

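The flap is open (yellow rim at (265,140)) with the module under it. The gripper's knuckles look wide compared with the posts, so I'll take one enlarged look to measure the clearance.

```bash
python3 - <<'E'
from g import *
d=optics.get_image("top");a=d["pixels"][150:240,184:288,::-1]
for x in (-.012,):
    pass
cv2.imwrite("pics/m5.png",cv2.resize(a,None,fx=6.5,fy=6.5,interpolation=2))
for S in [(-.012,.066,.08),(-.012,-.066,.08),(-.1,.066,.08),(-.1,-.066,.08),(-.1,0,.08),(-.035,0,.022)]:
    q=proj(d,[Rs@np.array(S)+P])[0];print(S,((q-[184,150])*6.5).round())
E
```

```text
(-0.012, 0.066, 0.08) [512. 169.]
(-0.012, -0.066, 0.08) [442. 497.]
(-0.1, 0.066, 0.08) [294. 125.]
(-0.1, -0.066, 0.08) [219. 450.]
(-0.1, 0, 0.08) [257. 286.]
(-0.035, 0, 0.022) [425. 342.]
```

View pics/m5.png

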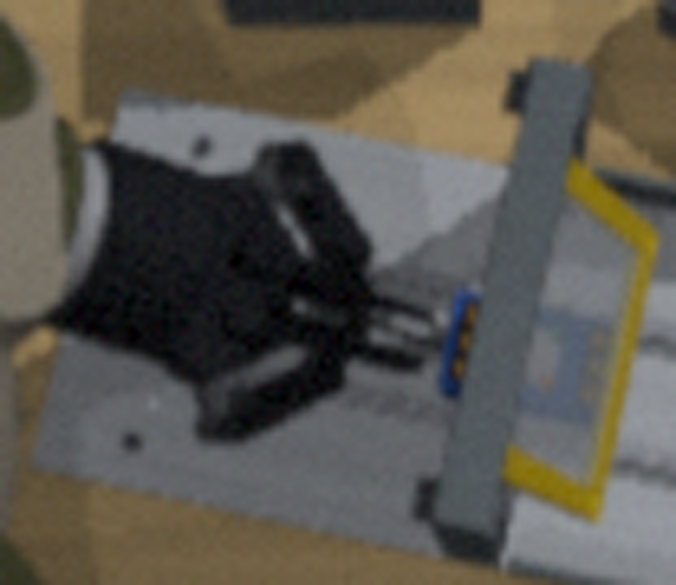

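Knuckles reach about 60 mm to each side at station x ≈ -105 mm. They stay in front of the posts and would fit between them anyway. Continue pushing.

```bash
python3 -m jog '[[0,0,0,-0.0069,0,0.0086,0],[0,0,0,-0.0069,0,0.0086,0],[0,0,0,-0.0069,0,0.0086,0],[0,0,0,-0.0069,0,0.0086,0],[0,0,0,-0.0069,0,0.0086,0],[0,0,0,0,0,0,0]]'
python3 - <<'E'
from g import *
st([.055,0,.022],.9)
E
```

```text
time_s: 7.35
position: [0.5252, 0.0322, 0.0226]
tool_rot: [[0.131, 0.977, -0.167], [0.607, -0.213, -0.766], [-0.784, -0.001, -0.621]]
ft_force: [0.5, -0.4, -0.7]
grip_width: -0.0
gripper_force: 0.0
t 7.35 tcp station [ 0.0208 -0.0003  0.0226] F [ 0.3  0.6 -0.7] q [ 10.9  48.2  82.1 -46.9  80.5  44.6] grip -0.0
turn (tool) [0.001 0.    0.002]
shift tool now [-0.0208  0.0003  0.0272] shift after turn [-0.0208  0.0003  0.0272]
```

```bash
python3 -m jog '[[0,0,0,-0.0069,0,0.0086,0],[0,0,0,-0.0069,0,0.0086,0],[0,0,0,-0.0069,0,0.0086,0],[0,0,0,0,0,0,0]]'
python3 - <<'E'
from g import *
st([-.15,0,.022],.9)
d=optics.get_image("top");a=d["pixels"][154:258,184:340,::-1]
cv2.imwrite("pics/m6.png",cv2.resize(a,None,fx=5,fy=5,interpolation=2))
for S in [(.059,0,.046),(.129,0,.046),(.164,0,.006)]:
    q=proj(d,[Rs@np.array(S)+P])[0];print(S,((q-[184,154])*5).round())
E
```

```text
time_s: 7.85
position: [0.5181, -0.0001, 0.0226]
tool_rot: [[0.131, 0.977, -0.168], [0.607, -0.213, -0.765], [-0.784, -0.001, -0.621]]
ft_force: [-0.2, 0.1, -0.4]
grip_width: 0.0002
gripper_force: 0.3
t 7.85 tcp station [ 0.0538 -0.0004  0.0226] F [-0.  -0.2 -0.4] q [  7.9  47.1  85.3 -48.9  77.4  44.7] grip 0.0
turn (tool) [0.001 0.    0.002]
shift tool now [ 0.1271  0.0008 -0.1593] shift after turn [ 0.1272  0.0004 -0.1593]
(0.059, 0, 0.046) [502. 273.]
(0.129, 0, 0.046) [634. 300.]
(0.164, 0, 0.006) [688. 322.]
```

View pics/m6.png

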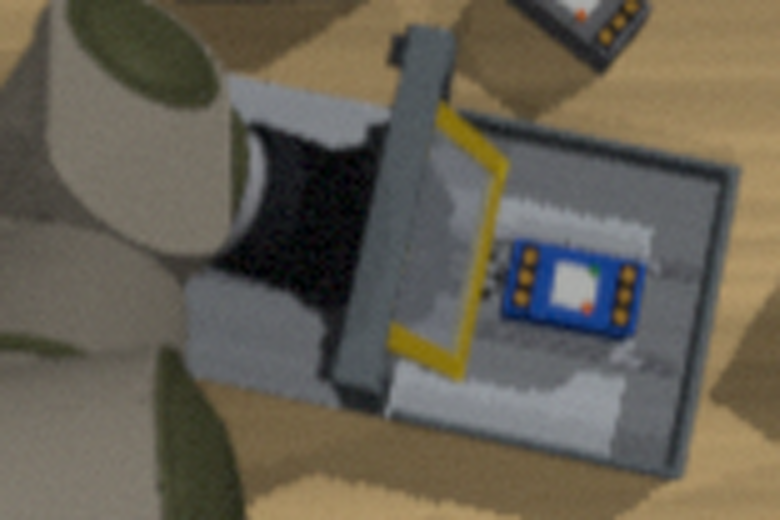

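The module, at (573,287), is about 97 mm past the flap plane, and the flap rests on the fingers. Draw straight back.

```bash
python3 -m jog '[[0,0,0,0.0062,0,-0.0078,0],[0,0,0,0.0062,0,-0.0078,0],[0,0,0,0.0093,0,-0.0117,0],[0,0,0,0.0093,0,-0.0117,0],[0,0,0,0.0124,0,-0.0157,0],[0,0,0,0.0124,0,-0.0157,0],[0,0,0,0.0124,0,-0.0157,0],[0,0,0,0.0124,0,-0.0157,0],[0,0,0,0.0124,0,-0.0157,0],[0,0,0,0,0,0,0]]'
python3 -m jog '[[0,0,0,0,0,0,0],[0,0,0,0,0,0,0],[0,0,0,0,0,0,0],[0,0,0,0,0,0,0],[0,0,0,0,0,0,0],[0,0,0,0,0,0,0],[0,0,0,0,0,0,0],[0,0,0,0,0,0,0]]'
python3 - <<'E'
from g import *
st()
d=optics.get_image("top");a=d["pixels"][154:258,184:340,::-1]
cv2.imwrite("pics/m7.png",cv2.resize(a,None,fx=5,fy=5,interpolation=2))
f=lambda L:[(184+(u-2)/5,154+(v-2)/5) for u,v in L]
print((ray(d,f([(573,287)]),.046)-P)@Rs)
E
```

```text
time_s: 9.15
position: [0.5503, 0.1489, 0.0226]
tool_rot: [[0.13, 0.978, -0.164], [0.608, -0.21, -0.766], [-0.783, -0.0, -0.622]]
ft_force: [-0.0, -0.9, -1.0]
grip_width: -0.0003
gripper_force: 0.0
time_s: 10.15
position: [0.5502, 0.1472, 0.0228]
tool_rot: [[0.131, 0.977, -0.166], [0.608, -0.212, -0.765], [-0.783, -0.001, -0.622]]
ft_force: [0.1, 0.7, -0.0]
grip_width: -0.0
gripper_force: 0.0
t 10.15 tcp station [-0.097  -0.0007  0.0228] F [-0.7  0.  -0. ] q [ 20.3  53.1  68.2 -41.4  92.1  43.8] grip -0.0
turn (tool) [0.001 0.9   0.003]
[[0.09552168 0.0010689  0.046     ]]
```

View pics/m7.png

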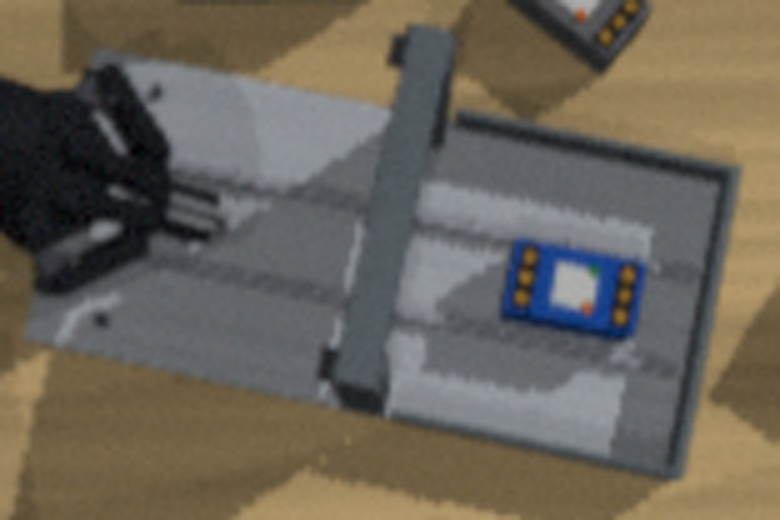

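The flap is shut: no yellow shows behind the bar, the same as at the start. The module stands at about 96 mm, and the fingers at (200,210) are clear of everything. Handing in.

```bash
python3 -c "
from rig import job
print(job.close_job())"
```

```text
the job is handed in; nothing more can be done
None
```

I pushed the blue module into the tray and handed the job in: its centre is about 96 mm past the flap, the last picture shows the flap shut and the fingers clear, and no verdict came back.

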